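Restock the bench nests

ROBOT

A 7-joint arm with a two-finger parallel gripper is mounted at the origin on a cart in front of the work surface, level with it; the furniture and walls round the work are solid. World frame = base frame: x ahead of the robot, y to its left, z up, the work surface at z = 0. Lengths are in m, angles in rad, forces in N, time in s.
With the tool pointing down it reaches from about 0.35 to 0.9 m from the base axis. Payload 8.1 kg.
Tool frame: the origin (TCP) lies where the fingers leave the gripper's body, on its centre line; the fingertips stand 66 mm ahead of it and the grasp point (between the pads) lies 47 mm ahead of it (arm.tip_reach is the distance from the TCP to the fingertips, in m); z points along the fingers, y is the direction in which the jaws open and shut (so a half turn about z gives the same grasp; the last joint's range is limited). The gripper opens to 92 mm and grips with 3 to 60 N. Pads are 19 mm wide; open, the fingers measure 130 mm over their backs; the gripper's body (75 mm by 190 mm) begins 47 mm behind the grasp point.
Start: joints at [-1.291, 0.434, 0.025, 1.573, -0.012, 1.134, -0.075], TCP at [0.233, 0.58, 0.292] pointing down, gripper open.
Joint ranges: [-2.62, 2.62], [-0.44, 2.09], [-1.27, 1.32], [0.08, 2.57], [-1.32, 4.46], [0.12, 2], [-2.74, 2.74]. Speed limits (rad/s): [2.22, 2.22, 3.01, 3.01, 3.14, 3.14, 3.14].

INTERFACE

Orientations are given as a rotation vector (axis times angle).
In Python, from cell import arm gives the robot as it stands.
- The arm moves only by the tool carry_out, never from a script. Its argument "plan" is a list of rows, each a list of 5 numbers: the shift along the world's x, y, z in cm, then the turn about the world's z in rad, then the finger opening in cm, from 0 to 9.18. In form: [[tx, ty, tz, spin, fingers], ...]. A call has 1 to 20 rows; each row is the pose to reach, as a shift and turn from the pose measured when the call began; what a row does not reach only later rows make up. A row lasts 1/10 s, in which the tool goes at most 50 mm and 8.59 degrees, less where a joint would pass 70% of its speed; a pose out of reach is approached as far as the arm can. A call with a gripper value outside its range is refused whole. The fingers move at their own pace and stop on an object; "squeeze" is the grip in N (left out, the last holds). Time passes only in rows, so rows that repeat a pose let the fingers close. It gives the time, the measured TCP pose, the force and the opening at its end, in the units of the state.
- arm.observe(): the state, without advancing time (a new reading comes with each control period).
- arm.get_image(name): name is "side" or "top"; returns (picture, depth): 480x640x3 uint8, red, green, blue; 480x640 float32, m along the optical axis (not along the pixel's ray), 0 where there is no reading.
- arm.get_calibration(name): a dict with "intrinsics" (3x3 intrinsics, pixels), "rvec" (rotation vector, rad) and "tvec" (3), from world to camera coordinates, as OpenCV has them. Camera axes: x right, y down, z forward; pixel columns grow to the right and rows downward; lengths in m; the calibration is good to about 2 mm. A picture is of the moment at which its call begins. get_calibration takes no time and is no camera call.
- arm.sign_off(): hands the job in, once; it reports no verdict.
The state is a dict: "clock": time; "joints": joint angles; "dq": joint speeds; "joint_efforts": joint torques, N m; "position": TCP position; "ee_rot": TCP orientation; "force": force on the tool from outside, world axes, zero at the start; "ft_torque": the same for the moment, N m; "width": opening from 0.0 (shut) to 1.0 (fully open).
Only numpy, scipy, OpenCV 4.12 (cv2) and the standard library are available. Lean on these libraries where they do the work, as an engineer would, in place of code of your own. Each camera call takes 0.05 s, during which the arm holds its last target. There are 200 camera calls.

TASK

Put the four supplies standing at the front of the worktop away, each into the grey nest whose opening matches its outline: the long carton in the long nest, the square flat carton in the square one, the spool-shaped label box in the small rectangular one and the round jar in the round one. Each must end sitting flat and upright on its nest's floor, inside the lip, and none may be tipped over on the way. Leave the bench timer and the specimen cup where they stand.

Things in the scene. Friction and masses are not known exactly. Their poses are not given: they have to be found in the camera images.
- carton_mid (a point): long low printed carton, 54 mm (x) by 95 mm (y) by 41 mm high, lying flat; the longest of the four supplies. Point at its centre, 20.5 mm above its underside; x across the 54 mm width, y along its length, z up. Closed and rigid, about 0.07 kg. Belongs in the long rectangular nest.
- slip_box_mid (a point): small square flat printed carton, 62 mm (x) by 63 mm (y) by 30 mm high; the flattest and squarest of the four. Point at its centre, 15 mm above its underside; axes along its sides, z up. Rigid, about 0.08 kg. Belongs in the square nest.
- label_box_mid (a point): upright spool-shaped label box: square-cornered wide foot and top, each 34 mm (x) by 40 mm (y) by 12 mm high, joined by a narrower waist 26 mm (x) by 32 mm (y); 66 mm high in all. Point at its centre, 33 mm above its underside; z up. Can be gripped by the top flange (54 to 66 mm above the underside) or the waist. About 0.06 kg. Belongs in the small rectangular nest.
- jar_mid (a point): round cream jar, body 43 mm in diameter, with a fixed screw lid 46 mm in diameter from 53 to 72 mm above the underside, which is its full height. Point at its centre, 36 mm above its underside; z up. About 0.09 kg. Belongs in the round nest.
- long_nest_seat (a point): grey plastic nest fixed to the worktop, floor 3 mm thick, lip 4 mm wide whose top is 9 mm above the worktop (6 mm above the nest's floor). The point is the centre of the upper face of its floor, 3 mm above the worktop; z up, x across and y along the opening. Opening between the lips 68 mm (x) by 109 mm (y), a 36 mm gap for fingers in the middle of each side's lip.
- square_nest_seat (a point): grey plastic nest fixed to the worktop, floor 3 mm thick, lip 4 mm wide whose top is 9 mm above the worktop (6 mm above the nest's floor). The point is the centre of the upper face of its floor, 3 mm above the worktop; z up, x and y along its sides. Opening between the lips 76 mm (x) by 77 mm (y), a 36 mm gap for fingers in the middle of each side's lip.
- small_nest_seat (a point): grey plastic nest fixed to the worktop, floor 3 mm thick, lip 4 mm wide whose top is 9 mm above the worktop (6 mm above the nest's floor). The point is the centre of the upper face of its floor, 3 mm above the worktop; z up, x along the shorter side. Opening between the lips 48 mm (x) by 54 mm (y), unbroken lip.
- round_nest_seat (a point): grey plastic nest fixed to the worktop, floor 3 mm thick, lip 4 mm wide whose top is 9 mm above the worktop (6 mm above the nest's floor). The point is the centre of the upper face of its floor, 3 mm above the worktop; z up. Round, opening 60 mm in diameter, unbroken lip.
- timer_mid (a point): white bench timer with keys and a display, 62 x 68 x 22 mm, loose on the worktop among the nests; not part of the job, to be left alone. Point at its centre, 11 mm up.
- cup_mid (a point): white lidded specimen cup, 66 mm in diameter, 70 mm high, loose on the worktop behind the nests; not part of the job, to be left alone. Point at its centre, 35 mm up.

How it is judged:
By the outcome, as a careful person would: the job done as asked, in the order asked, and still so for the second after the job is handed in, with the robot touching nothing.
It also fails if it takes over 115 s, if anything falls off the work surface, if the arm or the gripper's body presses on something with over 40 N, if the wrist force passes 120 N, or if a joint passes its speed limit or range.

## Working session

There is one attempt and no reset: what is moved stays moved. The work goes in short steps, Python scripts to look and compute and a tool call to move; the robot and the scene stay as the last step left them, time stands still between calls to the robot, and variables do not carry over. Pictures are saved under pics/ and viewed, about 12 in all and at most 16, crops included, and the job is handed in when it is done.

Besides the shell and the picture viewer there is one more tool, called after "Request:" in YAML: its name, and indented under it one key for each argument. carry_out: Moves the arm, as the interface text tells. Its arguments: {"type":"object","properties":{"plan":{"type":"array"},"squeeze":{"type":"number"}},"required":["plan"]}

```bash
mkdir -p pics; ls; cat > h.py <<'E'
import numpy as np, cv2
from cell import arm
def save(n,f):
    im,d=arm.get_image(n); cv2.imwrite(f'pics/{f}.png',im[...,::-1]); np.save(f'pics/{f}.npy',d); return im,d
def cal(n):
    c=arm.get_calibration(n); K=np.array(c['intrinsics'],float).reshape(3,3); R=cv2.Rodrigues(np.array(c['rvec'],float))[0]; return K,R,np.array(c['tvec'],float).ravel()
def cloud(n,d):
    K,R,t=cal(n); v,u=np.mgrid[:480,:640]
    P=np.stack([(u-K[0,2])/K[0,0]*d,(v-K[1,2])/K[1,1]*d,d],-1)
    return (P-t)@R
def ray(n,u,v,z):
    K,R,t=cal(n); r=R.T@np.array([(u-K[0,2])/K[0,0],(v-K[1,2])/K[1,1],1]); o=-R.T@t
    return o+r*(z-o[2])/r[2]
E
python3 - <<'E'
from h import *
np.set_printoptions(precision=4,suppress=True)
for n in('top','side'):
    save(n,n+'0'); K,R,t=cal(n); print(n,K[0,0],-R.T@t,R[2])
print(arm.observe(), arm.tip_reach)
E
```

```text
pics
top 542.2090760176277 [ 0.3879 -0.0149  1.4308] [ 0.1294  0.025  -0.9913]
side 520.5243314978618 [0.5099 0.7296 1.0733] [ 0.0661 -0.593  -0.8025]
{'clock': 0.1, 'joints': array([-1.2906,  0.4352,  0.025 ,  1.574 , -0.0116,  1.134 , -0.0751]), 'dq': array([ 0.0013, -0.0007, -0.0002, -0.0011,  0.0019, -0.0001, -0.0008]), 'joint_efforts': array([  0.0025, -66.9121,   0.9876, -31.514 ,  -0.0606,   0.0374,
         0.    ]), 'position': array([0.2334, 0.5794, 0.2915]), 'ee_rot': array([-0.5977, -3.0841,  0.0023]), 'force': array([-0.8986,  0.5825,  0.0931]), 'ft_torque': array([-0.0217,  0.0634,  0.0178]), 'width': 0.9963987067937574} 0.0655
```

View pics/top0.png

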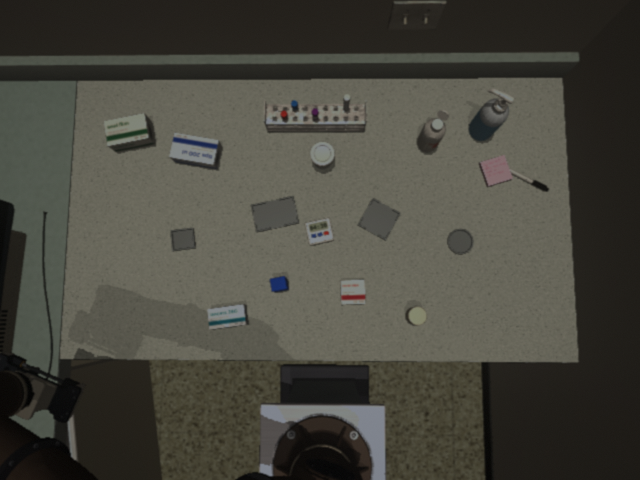

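View pics/side0.png

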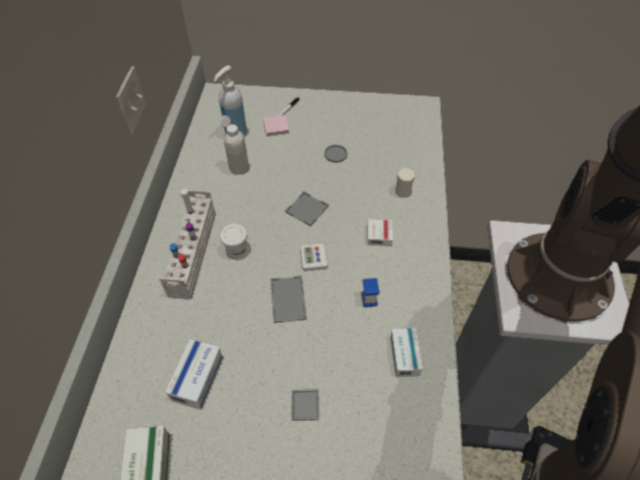

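The top view shows the supplies in front: carton (227,317), label box (279,284), slip box (353,292) and jar (417,316). The nests are small (183,239), long (275,213), square (379,219) and round (460,241). The timer is at (319,232) and the cup at (322,154). The side view agrees.

```bash
python3 - <<'E'
from h import *
np.set_printoptions(precision=4,suppress=True)
im=cv2.imread('pics/top0.png'); d=np.load('pics/top0.npy'); C=cloud('top',d)
print('table z', np.median(C[255:275,200:480,2]), C[255:275,200:480,2].std())
g=im.max(2)
def meas(name,u,v,w,h,r=28):
    sl=np.s_[v-r:v+r,u-r:u+r]; c=C[sl]
    if h: m=(c[...,2]>h-0.008)&(c[...,2]<h+.012)
    else: m=(g[sl]<np.median(g[sl])*0.72)&(abs(c[...,2])<.03)
    m=m.astype(np.uint8); n,l,s,ct=cv2.connectedComponentsWithStats(m)
    k=1+np.argmin([np.hypot(*(ct[i]-r))+(1e3 if s[i,4]<60 else 0) for i in range(1,n)])
    cs,_=cv2.findContours((l==k).astype(np.uint8),0,2)
    p=np.concatenate(cs)[:,0]+[u-r,v-r]
    P=np.array([ray('top',a,b,w)[:2] for a,b in p],np.float32)
    (cx,cy),sz,a=cv2.minAreaRect(P)
    print(name,'c',round(cx,4),round(cy,4),'size',np.round(sz,4),'ang first-size axis',round(a,1),'medz',np.median(c[l==k][:,2]).round(4), 'n',s[k,4])
for a in [('carton',227,317,.041,.041),('label',279,284,.066,.066),('slip',353,292,.03,.03),('jar',417,316,.072,.072),('timer',319,232,.022,.022),('cup',322,154,.07,.07),
 ('small',183,239,.006,0),('long',275,213,.006,0),('square',379,219,.006,0),('round',460,241,.006,0)]: meas(*a)
s=np.load('pics/side0.npy'); S=cloud('side',s); print(S[180,375],S[110,230])
E
```

```text
table z 0.0011052561068403703 0.07871072890827663
carton c 0.3711 0.2451 size [0.0526 0.0956] ang first-size axis 7.9 medz 0.0424 n 771
label c 0.4539 0.1122 size [0.0341 0.0401] ang first-size axis 11.4 medz 0.0675 n 216
slip c 0.4346 -0.076 size [0.0614 0.0618] ang first-size axis 0.2 medz 0.0311 n 590
jar c 0.3758 -0.233 size [0.0416 0.0469] ang first-size axis 0.2 medz 0.0729 n 284
timer c 0.5938 0.0101 size [0.0619 0.0674] ang first-size axis 12.4 medz 0.0214 n 593
cup c 0.7901 0.0022 size [0.0632 0.0649] ang first-size axis 45.7 medz 0.0699 n 493
small c 0.575 0.3727 size [0.0576 0.0627] ang first-size axis 7.2 medz 0.0056 n 429
long c 0.6044 0.127 size [0. 0.] ang first-size axis 0.0 medz 0.0038 n 1
square c 0.5831 -0.1609 size [0.0162 0.0327] ang first-size axis 11.5 medz 0.0093 n 36
round c 0.5696 -0.3608 size [0.065  0.0666] ang first-size axis 33.6 medz 0.0051 n 452
[ 0.4537 -0.2723 -0.0018] [ 0.8723 -0.3893  0.1156]
```

```bash
python3 - <<'E'
from h import *
im=cv2.imread('pics/top0.png'); g=im.max(2)
t=np.median(g[255:275,320:480]); print(t)
for n,u,v,r in [('small',183,239,20),('long',275,213,28),('square',379,219,26),('round',460,241,20)]:
    m=(g[v-r:v+r,u-r:u+r]<t*.75).astype(np.uint8)
    m=cv2.morphologyEx(m,cv2.MORPH_CLOSE,np.ones((3,3)))
    cs,_=cv2.findContours(m,0,2); c=max(cs,key=cv2.contourArea)[:,0]+[u-r,v-r]
    P=np.array([ray('top',a,b,.006)[:2] for a,b in c],np.float32); print(n,cv2.minAreaRect(P))
for n,u,v,z in[('label',371,286,.066),('small',305,405,.006),('long',288,299,.006),('round',336,153,.006)]: print(n,ray('side',u,v,z))
cv2.imwrite('pics/c1.png',cv2.resize(im[190:340,150:490],None,fx=2.3,fy=2.3,interpolation=2))
E
```

```text
105.0
small ((0.5750313401222229, 0.3727274537086487), (0.05764567852020264, 0.06269378215074539), 7.225262641906738)
long ((0.6623084545135498, 0.16286665201187134), (0.02463182806968689, 0.0575973279774189), 11.458680152893066)
square ((0.6478151679039001, -0.15795336663722992), (0.085091732442379, 0.045776546001434326), 58.80470657348633)
round ((0.5686681866645813, -0.3602445721626282), (0.06633089482784271, 0.06589740514755249), 0.017793787643313408)
label [0.45502444 0.11441205 0.066     ]
small [0.57564146 0.3757572  0.006     ]
long [0.64375055 0.132232   0.006     ]
round [ 0.56996496 -0.36007166  0.006     ]
```

View pics/c1.png

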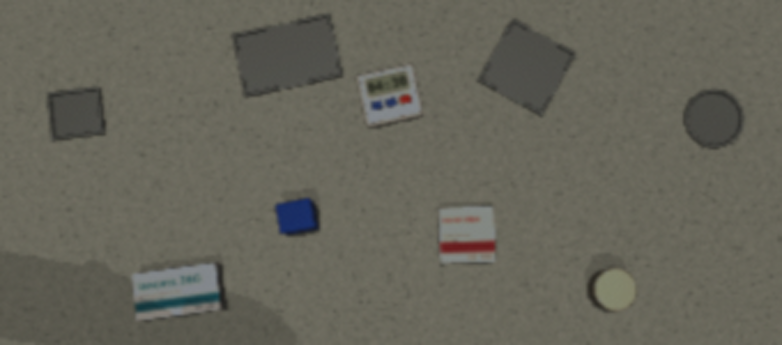

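The crop shows all four nests clearly (crop scale 2.3): long at about (288,55), square at (526,67). I'll loosen the threshold for those two.

```bash
python3 - <<'E'
from h import *
im=cv2.imread('pics/top0.png'); g=cv2.GaussianBlur(im.max(2),(3,3),0)
print(g[213,275],g[219,379],g[241,460],g[239,183])
for n,u,v,r in [('long',275,213,29),('square',379,219,26)]:
  for f in (.82,.86):
    m=(g[v-r:v+r,u-r:u+r]<105*f).astype(np.uint8)
    m=cv2.morphologyEx(m,cv2.MORPH_OPEN,np.ones((3,3)))
    cs,_=cv2.findContours(m,0,2); c=max(cs,key=cv2.contourArea)[:,0]+[u-r,v-r]
    P=np.array([ray('top',a,b,.006)[:2] for a,b in c],np.float32); print(n,cv2.minAreaRect(P))
E
```

```text
80 79 74 76
long ((0.6427096128463745, 0.1290987879037857), (0.07899195700883865, 0.11851826310157776), 12.433473587036133)
long ((0.6430941820144653, 0.12869615852832794), (0.07956013828516006, 0.12054643779993057), 12.422740936279297)
square ((0.6292809844017029, -0.1487213373184204), (0.08668126910924911, 0.08702416718006134), 60.537925720214844)
square ((0.629269003868103, -0.148542121052742), (0.08900631964206696, 0.08890799432992935), 60.54145812988281)
```

Request:
carry_out:
  plan:
    - [3, -8, 0, -0.15, 9]
    - [7, -16, -2, -0.3, 9]
    - [10, -24, -4, -0.45, 9]
    - [13.8, -33.5, -8, -0.6, 9]
    - [13.8, -33.5, -10.5, -0.75, 9]
    - [13.8, -33.5, -10.5, -0.9, 9]
    - [13.8, -33.5, -10.5, -1.05, 9]
    - [13.8, -33.5, -10.5, -1.05, 9]
    - [13.8, -33.5, -10.5, -1.05, 9]
    - [13.8, -33.5, -10.5, -1.05, 9]
  squeeze: 15

```text
clock: 1.1
position: [0.3714, 0.2442, 0.1864]
ee_rot: [-2.064, -2.367, 0.003]
force: [-0.4, 0.4, 0.7]
width: 0.98
```

```bash
cat >> h.py <<'E'
def st(tx=None,ty=None,jaw=None,tip=None):
    o=arm.observe(); R=cv2.Rodrigues(np.array(o['ee_rot']))[0]; y=R[:,1]; ja=np.degrees(np.arctan2(y[1],y[0]))
    tp=o['position']+R[:,2]*.0655
    print('t %.2f tip %s jaw %.1f tilt %.3f w %.4f F %s j7 %.2f'%(o['clock'],np.round(tp,4),ja,R[2,2],o['width']*.0918,np.round(o['force'],1),o['joints'][6]))
    if tx is not None: print('d cm',np.round((np.array([tx,ty,tip])-tp)*100,2),'spin',np.round(np.radians((jaw-ja+90)%180-90),3))
E
python3 - <<'E'
from h import *
st(.371,.245,7.9,.010)
im,_=save('side','s1'); save('top','t1')
cv2.imwrite('pics/s1c.png',cv2.resize(im[250:450,300:560,::-1],None,fx=2.3,fy=2.3))
E
```

```text
t 1.10 tip [0.3712 0.2441 0.1209] jaw 7.8 tilt -1.000 w 0.0900 F [-0.4  0.4  0.7] j7 -0.42
d cm [ -0.02   0.09 -11.09] spin 0.001
```

View pics/s1c.png

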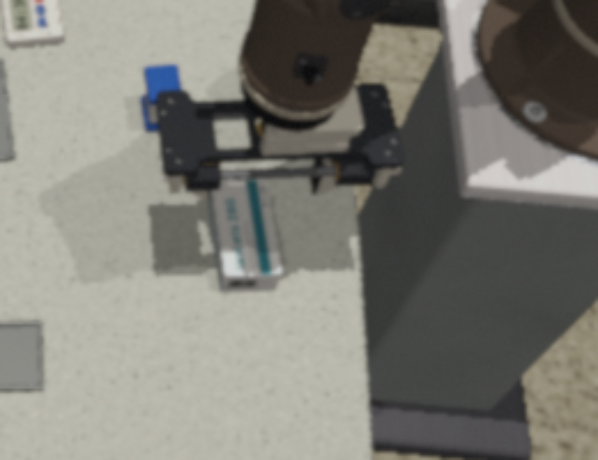

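The gripper straddles the carton squarely (carton at about (245,230) in the crop, label box at (163,95), clear of the fingers). Descending.

Request:
carry_out:
  plan:
    - [0, 0.1, -3, 0, 9]
    - [0, 0.1, -6, 0, 9]
    - [0, 0.1, -9, 0, 9]
    - [0, 0.1, -10.5, 0, 9]
    - [0, 0.1, -11, 0, 9]
    - [0, 0.1, -11, 0, 9]
    - [0, 0.1, -11, 0, 4.8]
    - [0, 0.1, -11, 0, 4.8]
    - [0, 0.1, -11, 0, 4.8]
    - [0, 0.1, -11, 0, 4.8]
    - [0, 0.1, -11, 0, 4.8]
    - [0, 0.1, -11, 0, 4.8]
    - [0, 0.1, -11, 0, 4.8]
    - [0, 0.1, -10, 0, 4.8]
    - [0, 0.1, -8, 0, 4.8]
    - [0, 0.1, -5, 0, 4.8]
    - [0, 0.1, -2, 0, 4.8]
    - [0, 0.1, 0, 0, 4.8]
    - [0, 0.1, 0, 0, 4.8]

```text
clock: 3.1
position: [0.3723, 0.2474, 0.1896]
ee_rot: [-2.061, -2.37, -0.007]
force: [-0.1, -0.0, -1.3]
width: 0.59
```

```bash
python3 - <<'E'
from h import *
st(.643,.129,12.4,.014)
E
```

```text
t 3.10 tip [0.3724 0.2477 0.1241] jaw 8.0 tilt -1.000 w 0.0542 F [-0.1 -0.  -1.3] j7 -0.42
d cm [ 27.06 -11.87 -11.01] spin 0.077
```

Request:
carry_out:
  plan:
    - [2, -1, 0, 0, 4.8]
    - [5, -2.2, 0, 0.02, 4.8]
    - [8, -3.5, 0, 0.04, 4.8]
    - [11, -4.8, 0, 0.06, 4.8]
    - [14, -6.1, 0, 0.08, 4.8]
    - [17, -7.5, 0, 0.08, 4.8]
    - [20, -8.8, 0, 0.08, 4.8]
    - [23, -10.1, 0, 0.08, 4.8]
    - [25.5, -11.2, 0, 0.08, 4.8]
    - [27, -11.9, 0, 0.08, 4.8]
    - [27, -11.9, -2, 0.08, 4.8]
    - [27, -11.9, -4, 0.08, 4.8]
    - [27, -11.9, -5, 0.08, 4.8]
    - [27, -11.9, -5, 0.08, 4.8]
    - [27, -11.9, -5, 0.08, 4.8]

```text
clock: 4.6
position: [0.6423, 0.1285, 0.1398]
ee_rot: [-1.964, -2.451, -0.007]
force: [-0.4, 0.1, -0.3]
width: 0.588
```

```bash
python3 - <<'E'
from h import *
st(.643,.129,12.4,.014)
im,_=save('side','s2')
cv2.imwrite('pics/s2c.png',cv2.resize(im[190:390,200:460,::-1],None,fx=2.3,fy=2.3))
E
```

```text
t 4.60 tip [0.6424 0.1287 0.0743] jaw 12.6 tilt -1.000 w 0.0540 F [-0.4  0.1 -0.3] j7 0.16
d cm [ 0.06  0.03 -6.03] spin -0.003
```

View pics/s2c.png

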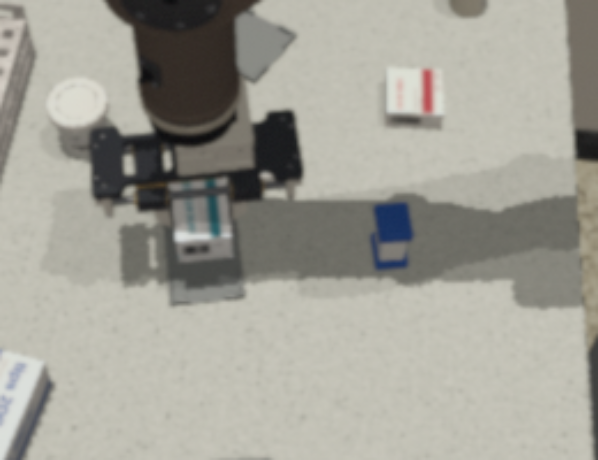

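The carton hangs over the long nest, aligned, with the nest outline visible around it at (205,280) in the crop. Lowering.

Request:
carry_out:
  plan:
    - [0, 0, -2, 0, 4.8]
    - [0, 0, -4, 0, 4.8]
    - [0, 0, -5, 0, 4.8]
    - [0, 0, -5.4, 0, 4.8]
    - [0, 0, -5.7, 0, 4.8]
    - [0, 0, -5.9, 0, 4.8]
    - [0, 0, -6, 0, 4.8]
    - [0, 0, -6, 0, 4.8]

```text
clock: 5.45
position: [0.6428, 0.1285, 0.0807]
ee_rot: [-1.965, -2.451, -0.009]
force: [0.4, 0.3, -0.6]
width: 0.594
```

```bash
python3 - <<'E'
from h import *
st(.643,.129,12.4,.014)
E
```

```text
t 5.45 tip [0.6431 0.1288 0.0152] jaw 12.6 tilt -1.000 w 0.0545 F [ 0.4  0.3 -0.6] j7 0.18
d cm [-0.01  0.02 -0.12] spin -0.003
```

Request:
carry_out:
  plan:
    - [0, 0, -0.1, 0, 4.8]
    - [0, 0, -0.2, 0, 4.8]
    - [0, 0, -0.25, 0, 4.8]
    - [0, 0, -0.25, 0, 4.8]

```text
clock: 5.85
position: [0.6431, 0.1286, 0.08]
ee_rot: [1.965, 2.451, 0.011]
force: [-5.3, -1.0, 14.8]
width: 0.592
```

```bash
python3 - <<'E'
from h import *
st()
im,_=save('side','s3')
cv2.imwrite('pics/s3c.png',cv2.resize(im[230:350,230:390,::-1],None,fx=4,fy=4,interpolation=2))
E
```

```text
t 5.85 tip [0.6434 0.129  0.0145] jaw 12.6 tilt -1.000 w 0.0544 F [-5.3 -1.  14.8] j7 0.18
```

View pics/s3c.png

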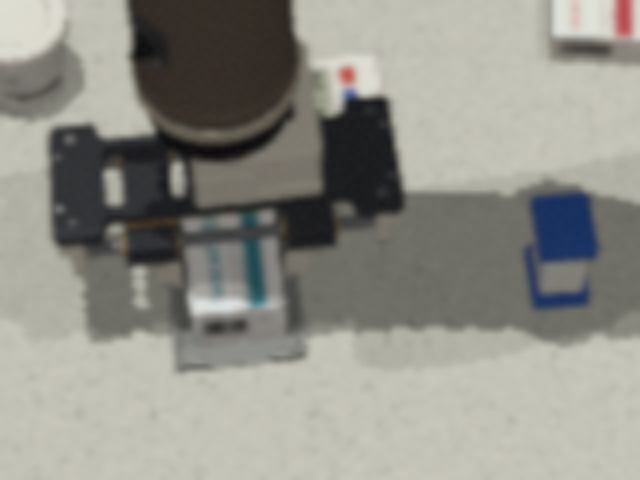

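Contact is felt (15 N) with the carton inside the lip. Releasing, rising, and going to the slip box.

Request:
carry_out:
  plan:
    - [0, 0, 0.05, 0, 6.5]
    - [0, 0, 0.05, 0, 7.5]
    - [0, 0, 0.05, 0, 7.5]
    - [0, 0, 0.05, 0, 7.5]
    - [0, 0, 2, 0, 7.5]
    - [0, 0, 5, 0, 8]
    - [0, 0, 8, 0, 9]
    - [0, 0, 11, 0, 9]
    - [-3, -3, 11, -0.03, 9]
    - [-6, -6, 11, -0.06, 9]
    - [-9, -9, 11, -0.1, 9]
    - [-12, -12, 11, -0.14, 9]
    - [-15, -15, 11, -0.18, 9]
    - [-18, -18, 11, -0.216, 9]
    - [-20.9, -20.5, 11, -0.216, 9]
    - [-20.9, -20.5, 9, -0.216, 9]
    - [-20.9, -20.5, 7, -0.216, 9]
    - [-20.9, -20.5, 7, -0.216, 9]
    - [-20.9, -20.5, 7, -0.216, 9]

```text
clock: 7.8
position: [0.434, -0.0765, 0.1502]
ee_rot: [2.217, 2.225, 0.009]
force: [-0.3, 0.5, -0.3]
width: 0.981
```

```bash
python3 - <<'E'
from h import *
st(.4346,-.076,0.2,.0095)
im,d=save('top','t4'); C=cloud('top',d)
cv2.imwrite('pics/t4c.png',cv2.resize(im[180:340,220:440,::-1],None,fx=3,fy=3,interpolation=2))
print('carton top z',np.median(C[210:216,270:280,2]))
E
```

```text
t 7.80 tip [ 0.4343 -0.0762  0.0847] jaw 0.2 tilt -1.000 w 0.0901 F [-0.3  0.5 -0.3] j7 0.32
d cm [ 0.03  0.02 -7.52] spin 0.0
carton top z 0.04554442779666071
```

View pics/t4c.png

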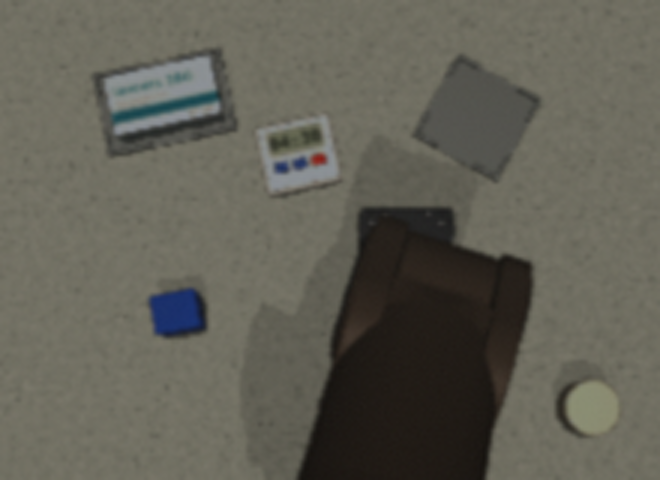

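The carton sits inside the long nest at crop (165,97), top at about 44 mm as expected. The timer is undisturbed. Gripping the slip box.

Request:
carry_out:
  plan:
    - [0, 0, -3, 0, 9]
    - [0, 0, -6, 0, 9]
    - [0, 0, -7.2, 0, 9]
    - [0, 0, -7.5, 0, 9]
    - [0, 0, -7.5, 0, 9]
    - [0, 0, -7.5, 0, 5.6]
    - [0, 0, -7.5, 0, 5.6]
    - [0, 0, -7.5, 0, 5.6]
    - [0, 0, -7.5, 0, 5.6]
    - [0, 0, -7.5, 0, 5.6]
    - [0, 0, -7.5, 0, 5.6]
    - [0, 0, -7, 0, 5.6]
    - [0, 0, -5, 0, 5.6]
    - [0, 0, -2, 0, 5.6]
    - [0, 0, 0, 0, 5.6]
    - [0, 0, 0, 0, 5.6]
    - [0, 0, 0, 0, 5.6]

```text
clock: 9.55
position: [0.4345, -0.0762, 0.1507]
ee_rot: [2.216, 2.225, 0.012]
force: [0.2, 0.4, -0.6]
width: 0.681
```

```bash
python3 - <<'E'
from h import *
st(.629,-.1487,-29.5,.014)
E
```

```text
t 9.55 tip [ 0.4349 -0.0759  0.0852] jaw 0.2 tilt -1.000 w 0.0625 F [ 0.2  0.4 -0.6] j7 0.33
d cm [19.41 -7.28 -7.12] spin -0.519
```

Request:
carry_out:
  plan:
    - [2, -0.8, 0, -0.05, 5.6]
    - [5, -1.9, 0, -0.12, 5.6]
    - [8, -3, 0, -0.2, 5.6]
    - [11, -4.1, 0, -0.28, 5.6]
    - [14, -5.3, 0, -0.36, 5.6]
    - [17, -6.4, 0, -0.44, 5.6]
    - [19, -7.1, 0, -0.5, 5.6]
    - [19.4, -7.3, 0, -0.52, 5.6]
    - [19.4, -7.3, 0, -0.52, 5.6]
    - [19.4, -7.3, -2, -0.52, 5.6]
    - [19.4, -7.3, -4, -0.52, 5.6]
    - [19.4, -7.3, -5.5, -0.52, 5.6]
    - [19.4, -7.3, -6, -0.52, 5.6]
    - [19.4, -7.3, -6, -0.52, 5.6]
    - [19.4, -7.3, -6, -0.52, 5.6]

```text
clock: 11.05
position: [0.6286, -0.1494, 0.0913]
ee_rot: [2.711, 1.579, 0.012]
force: [0.5, 0.1, -1.7]
width: 0.679
```

```bash
python3 - <<'E'
from h import *
st(.629,-.1487,-29.5,.014)
im,_=save('side','s5')
cv2.imwrite('pics/s5c.png',cv2.resize(im[150:270,240:400,::-1],None,fx=4,fy=4,interpolation=2))
E
```

```text
t 11.05 tip [ 0.6292 -0.1494  0.0258] jaw -29.6 tilt -1.000 w 0.0624 F [ 0.5  0.1 -1.7] j7 0.04
d cm [-0.02  0.07 -1.18] spin 0.001
```

View pics/s5c.png

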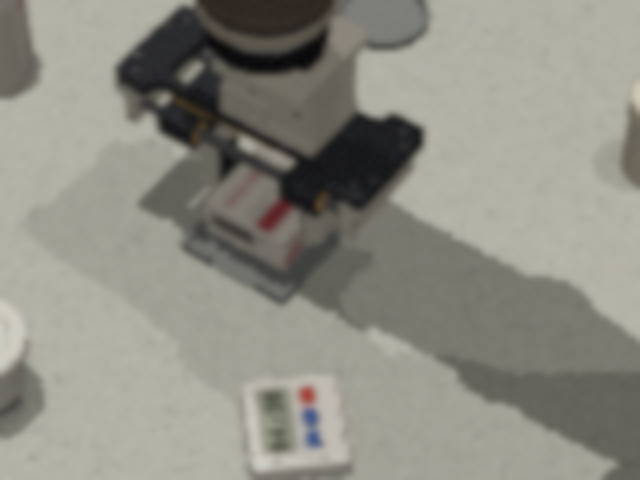

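The slip box is aligned over the square nest (crop (255,215)). Lowering until contact.

Request:
carry_out:
  plan:
    - [0, 0.05, -0.5, 0, 5.6]
    - [0, 0.05, -0.9, 0, 5.6]
    - [0, 0.05, -1.1, 0, 5.6]
    - [0, 0.05, -1.2, 0, 5.6]
    - [0, 0.05, -1.25, 0, 5.6]
    - [0, 0.05, -1.25, 0, 5.6]

```text
clock: 11.7
position: [0.6289, -0.149, 0.0791]
ee_rot: [2.711, 1.579, 0.012]
force: [-0.1, 0.3, 0.5]
width: 0.685
```

```bash
python3 - <<'E'
from h import *
st(.454,.113,11.4,.046)
E
```

```text
t 11.70 tip [ 0.6294 -0.1489  0.0136] jaw -29.6 tilt -1.000 w 0.0629 F [-0.1  0.3  0.5] j7 0.05
d cm [-17.54  26.19   3.24] spin 0.715
```

Request:
carry_out:
  plan:
    - [0, 0, -0.1, 0, 5.6]
    - [0, 0, -0.15, 0, 5.6]
    - [0, 0, -0.1, 0, 7]
    - [0, 0, -0.1, 0, 7.8]
    - [0, 0, -0.1, 0, 7.8]
    - [0, 0, -0.1, 0, 7.8]
    - [0, 0, 2, 0, 7.8]
    - [0, 0, 5, 0, 8]
    - [0, 0, 8, 0.05, 8]
    - [-2, 3, 11, 0.15, 7]
    - [-4, 6, 11, 0.25, 7]
    - [-6, 9, 11, 0.35, 7]
    - [-8, 12, 11, 0.45, 7]
    - [-10, 15, 11, 0.55, 7]
    - [-12, 18, 11, 0.65, 7]
    - [-14, 21, 11, 0.715, 7]
    - [-16, 24, 11, 0.715, 7]
    - [-17.5, 26.2, 10, 0.715, 7]
    - [-17.5, 26.2, 9, 0.715, 7]
    - [-17.5, 26.2, 9, 0.715, 7]

```text
clock: 13.7
position: [0.4532, 0.1131, 0.1682]
ee_rot: [1.988, 2.432, 0.012]
force: [-0.1, -0.4, 0.2]
width: 0.761
```

```bash
python3 - <<'E'
from h import *
st(.454,.113,11.4,.046)
im,d=save('side','s6'); C=cloud('side',d)
cv2.imwrite('pics/s6c.png',cv2.resize(im[170:330,240:440,::-1],None,fx=3.5,fy=3.5,interpolation=2))
u,v=[int(x) for x in (308,206)]; print(C[v,u], C[v-3,u-4])
E
```

```text
t 13.70 tip [0.4535 0.1135 0.1027] jaw 11.5 tilt -1.000 w 0.0698 F [-0.1 -0.4  0.2] j7 0.05
d cm [ 0.05 -0.05 -5.67] spin -0.002
[ 0.6253589  -0.13038733  0.03446585] [ 0.63705276 -0.14073782  0.03297904]
```

View pics/s6c.png

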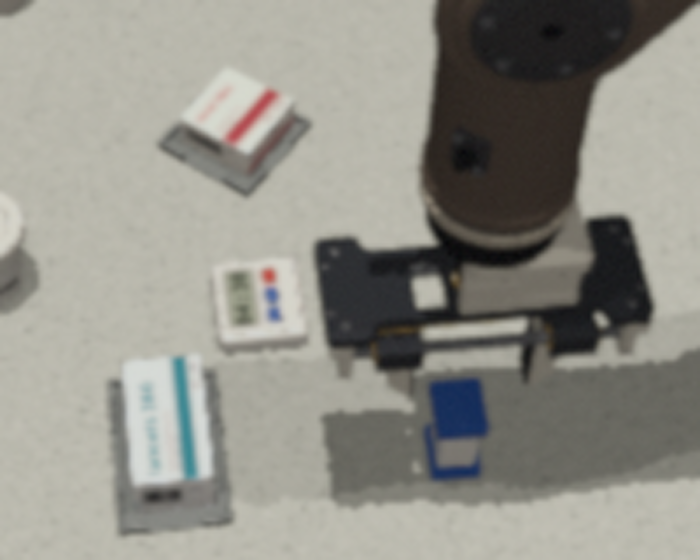

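Carton and slip box both sit flat in their nests (crop (165,420) and (240,110)), and the jaws straddle the label box (455,405). Gripping its top flange.

Request:
carry_out:
  plan:
    - [0, 0, -2, 0, 7]
    - [0, 0, -4, 0, 7]
    - [0, 0, -5.5, 0, 7]
    - [0, 0, -5.8, 0, 7]
    - [0, 0, -5.8, 0, 7]
    - [0, 0, -5.8, 0, 4.5]
    - [0, 0, -5.8, 0, 4.2]
    - [0, 0, -5.8, 0, 3.9]
    - [0, 0, -5.8, 0, 3.6]
    - [0, 0, -5.8, 0, 3.3]
    - [0, 0, -5.8, 0, 2.9]
    - [0, 0, -5.8, 0, 2.9]
    - [0, 0, -5.8, 0, 2.9]
    - [0, 0, -5, 0, 2.9]
    - [0, 0, -3, 0, 2.9]
    - [0, 0, 0, 0, 2.9]
    - [0, 0, 2, 0, 2.9]
    - [0, 0, 3, 0, 2.9]
    - [0, 0, 3, 0, 2.9]

```text
clock: 15.65
position: [0.4544, 0.1127, 0.1999]
ee_rot: [1.988, 2.43, 0.016]
force: [0.1, 0.2, -0.7]
width: 0.368
```

```bash
python3 - <<'E'
from h import *
st(.575,.374,7.2,.048)
E
```

```text
t 15.65 tip [0.455  0.1131 0.1344] jaw 11.4 tilt -1.000 w 0.0338 F [ 0.1  0.2 -0.7] j7 0.02
d cm [12.   26.09 -8.64] spin -0.073
```

Request:
carry_out:
  plan:
    - [1, 2, 0, 0, 2.9]
    - [2.2, 4.8, 0, 0, 2.9]
    - [3.4, 7.5, 0, -0.02, 2.9]
    - [4.6, 10, 0, -0.03, 2.9]
    - [5.8, 12.6, 0, -0.05, 2.9]
    - [7, 15.2, 0, -0.07, 2.9]
    - [8.2, 17.8, 0, -0.073, 2.9]
    - [9.4, 20.4, 0, -0.073, 2.9]
    - [10.6, 23, 0, -0.073, 2.9]
    - [11.5, 25, 0, -0.073, 2.9]
    - [12, 26.1, 0, -0.073, 2.9]
    - [12, 26.1, -2, -0.073, 2.9]
    - [12, 26.1, -4, -0.073, 2.9]
    - [12, 26.1, -6, -0.073, 2.9]
    - [12, 26.1, -6.5, -0.073, 2.9]
    - [12, 26.1, -6.5, -0.073, 2.9]
    - [12, 26.1, -6.5, -0.073, 2.9]

```text
clock: 17.35
position: [0.5749, 0.3735, 0.1356]
ee_rot: [2.076, 2.354, 0.016]
force: [0.9, 0.4, -0.3]
width: 0.37
```

```bash
python3 - <<'E'
from h import *
st(.575,.374,7.2,.048)
im,_=save('side','s7')
cv2.imwrite('pics/s7c.png',cv2.resize(im[320:460,220:400,::-1],None,fx=4,fy=4,interpolation=2))
E
```

```text
t 17.35 tip [0.5754 0.3739 0.0701] jaw 7.2 tilt -1.000 w 0.0340 F [ 0.9  0.4 -0.3] j7 -0.30
d cm [-0.04  0.01 -2.21] spin 0.0
```

View pics/s7c.png

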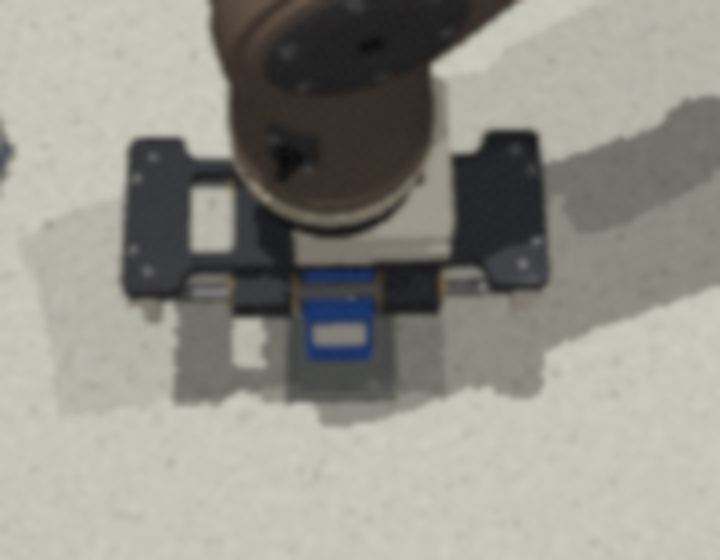

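The label box hangs centred across the small nest (foot columns 305–375, nest 290–395 in the crop). Lowering.

Request:
carry_out:
  plan:
    - [0, 0, -1, 0, 2.9]
    - [0, 0, -1.7, 0, 2.9]
    - [0, 0, -2, 0, 2.9]
    - [0, 0, -2.2, 0, 2.9]
    - [0, 0, -2.3, 0, 2.9]
    - [0, 0, -2.3, 0, 2.9]

```text
clock: 18.0
position: [0.5752, 0.3737, 0.1137]
ee_rot: [2.076, 2.354, 0.018]
force: [-1.4, -1.0, 6.4]
width: 0.369
```

```bash
python3 - <<'E'
from h import *
st()
E
```

```text
t 18.00 tip [0.5759 0.3742 0.0483] jaw 7.2 tilt -1.000 w 0.0339 F [-1.4 -1.   6.4] j7 -0.29
```

Request:
carry_out:
  plan:
    - [0, 0, 0, 0, 3.8]
    - [0, 0, 0, 0, 4.5]
    - [0, 0, 0, 0, 5.5]
    - [0, 0, 0, 0, 6]
    - [0, 0, 0, 0, 6.5]
    - [0, 0, 2, 0, 6.5]
    - [0, 0, 5, 0, 7]
    - [0, 0, 8, 0, 8]
    - [0, 0, 10, 0, 8]
    - [-1, -3, 10, 0, 8]
    - [-2, -6, 10, -0.05, 8]
    - [-3, -9.5, 10, -0.1, 8]
    - [-4, -13, 10, -0.16, 8]
    - [-5, -17, 10, -0.22, 8]
    - [-6.5, -21, 10, -0.28, 8]
    - [-8, -25, 10, -0.34, 8]
    - [-9.5, -29, 10, -0.4, 8]
    - [-11, -33, 10, -0.46, 8]
    - [-12.5, -37, 10, -0.52, 8]
    - [-14, -41, 10, -0.58, 8]

```text
clock: 20.0
position: [0.4345, -0.0377, 0.214]
ee_rot: [2.662, 1.658, 0.018]
force: [1.0, -0.1, -0.2]
width: 0.873
```

```bash
python3 - <<'E'
from h import *
st(.376,-.233,-30,.105)
im,d=save('top','t8'); C=cloud('top',d)
K,R,t=cal('top')
def px(p): q=K@(R@np.array(p)+t); return (q[:2]/q[2]).round().astype(int)
for p in ((.575,.373,.069),(.376,-.233,.072)):
    u,v=px(p); print(u,v,C[v-1:v+2,u-1:u+2,2].mean())
for h,u,v,w in (('jar',417,316,.072),('label',*px((.575,.373,.069)),.069)):
    c=C[v-25:v+25,u-25:u+25]; m=(abs(c[...,2]-w)<.01).astype(np.uint8); cs,_=cv2.findContours(m,0,2); cc=max(cs,key=cv2.contourArea)[:,0]+[u-25,v-25]
    P=np.array([ray('top',a,b,w)[:2] for a,b in cc],np.float32); print(h,cv2.minAreaRect(P),cv2.minEnclosingCircle(P))
cv2.imwrite('pics/t8c.png',cv2.resize(im[200:330,150:480,::-1],None,fx=2.4,fy=2.4,interpolation=2))
E
```

```text
t 20.00 tip [ 0.4353 -0.0377  0.1485] jaw -26.2 tilt -1.000 w 0.0801 F [ 1.  -0.1 -0.2] j7 -0.26
d cm [ -5.93 -19.53  -4.35] spin -0.067
176 236 0.07096256566055849
417 315 0.07179739062796144
jar ((0.37581345438957214, -0.2329397350549698), (0.04161171615123749, 0.046929117292165756), 0.22169505059719086) ((0.3756462037563324, -0.23305904865264893), 0.023949014022946358)
label ((0.5744643807411194, 0.3722032904624939), (0.034978196024894714, 0.041517406702041626), 7.205998420715332) ((0.5741115212440491, 0.3723931610584259), 0.025858236476778984)
```

View pics/t8c.png

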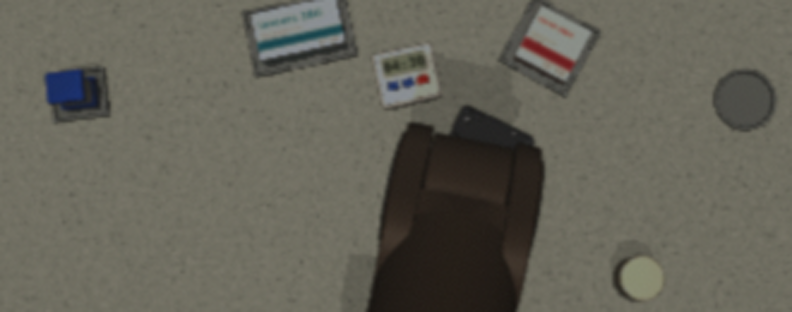

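The label box is upright in its nest (top at 69–71 mm, square to it), and all the placed items look right. The jar is at crop (640,278), the round nest at (744,100). On to the jar.

Request:
carry_out:
  plan:
    - [-1.5, -5, 0, -0.03, 8.5]
    - [-3, -10, 0, -0.067, 8.5]
    - [-4.5, -15, 0, -0.067, 8.5]
    - [-5.9, -19.5, -2, -0.067, 8.5]
    - [-5.9, -19.5, -4, -0.067, 8.5]
    - [-5.9, -19.5, -4, -0.067, 8.5]
    - [-5.9, -19.5, -4, -0.067, 8.5]

```text
clock: 20.75
position: [0.3724, -0.2387, 0.1739]
ee_rot: [2.725, 1.552, 0.012]
force: [0.3, 0.2, -0.5]
width: 0.931
```

```bash
python3 - <<'E'
from h import *
st(.376,-.233,-30,.046)
im,_=save('side','s9')
cv2.imwrite('pics/s9c.png',cv2.resize(im[100:240,310:490,::-1],None,fx=4,fy=4,interpolation=2))
E
```

```text
t 20.75 tip [ 0.373  -0.2388  0.1084] jaw -30.7 tilt -1.000 w 0.0855 F [ 0.3  0.2 -0.5] j7 0.29
d cm [ 0.3   0.58 -6.24] spin 0.012
```

View pics/s9c.png

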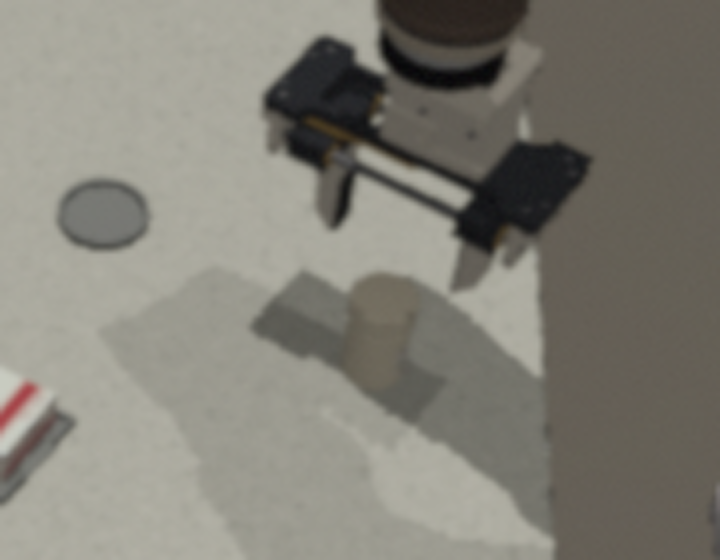

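The jar (crop (380,330)) stands between the jaws. The arm was still settling, so I'll correct and re-read before descending.

Request:
carry_out:
  plan:
    - [0.3, 0.6, 0, 0, 8.5]
    - [0.3, 0.6, 0, 0, 8.5]
    - [0.3, 0.6, 0, 0, 8.5]
    - [0.3, 0.6, 0, 0, 8.5]

```text
clock: 21.2
position: [0.3764, -0.2317, 0.1746]
ee_rot: [2.721, 1.556, 0.015]
force: [-1.0, 0.5, -0.7]
width: 0.925
```

```bash
python3 - <<'E'
from h import *
st(.376,-.233,-30,.046)
E
```

```text
t 21.20 tip [ 0.3772 -0.2318  0.1091] jaw -30.5 tilt -1.000 w 0.0849 F [-1.   0.5 -0.7] j7 0.27
d cm [-0.12 -0.12 -6.31] spin 0.009
```

Request:
carry_out:
  plan:
    - [-0.1, -0.1, -2, 0, 8.5]
    - [-0.1, -0.1, -4, 0, 8.5]
    - [-0.1, -0.1, -5.8, 0, 8.5]
    - [-0.1, -0.1, -6.4, 0, 8.5]
    - [-0.1, -0.1, -6.4, 0, 8]
    - [-0.1, -0.1, -6.4, 0, 5.6]
    - [-0.1, -0.1, -6.4, 0, 5.3]
    - [-0.1, -0.1, -6.4, 0, 5]
    - [-0.1, -0.1, -6.4, 0, 4.7]
    - [-0.1, -0.1, -6.4, 0, 4.4]
    - [-0.1, -0.1, -6.4, 0, 4]
    - [-0.1, -0.1, -6.4, 0, 4]
    - [-0.1, -0.1, -6.4, 0, 4]
    - [-0.1, -0.1, -5.5, 0, 4]
    - [-0.1, -0.1, -3.5, 0, 4]
    - [-0.1, -0.1, -1, 0, 4]
    - [-0.1, -0.1, 0, 0, 4]
    - [-0.1, -0.1, 0, 0, 4]

```text
clock: 23.0
position: [0.3761, -0.2328, 0.1757]
ee_rot: [2.72, 1.556, 0.018]
force: [-0.1, 0.4, -1.2]
width: 0.502
```

```bash
python3 - <<'E'
from h import *
st(.569,-.360,-32,.049)
E
```

```text
t 23.00 tip [ 0.377  -0.233   0.1102] jaw -30.5 tilt -1.000 w 0.0460 F [-0.1  0.4 -1.2] j7 0.28
d cm [ 19.2  -12.7   -6.12] spin -0.027
```

Request:
carry_out:
  plan:
    - [1, -0.7, 0.5, 0, 4]
    - [3, -2, 1, 0, 4]
    - [5.5, -3.6, 1, 0, 4]
    - [8, -5.3, 1, 0, 4]
    - [10.5, -7, 1, 0, 4]
    - [13, -8.6, 1, 0, 4]
    - [15.5, -10.2, 1, 0, 4]
    - [17.5, -11.6, 0, 0, 4]
    - [18.8, -12.4, -1, 0, 4]
    - [19.2, -12.7, -2, 0, 4]
    - [19.2, -12.7, -3.5, 0, 4]
    - [19.2, -12.7, -4.2, 0, 4]
    - [19.2, -12.7, -4.2, 0, 4]
    - [19.2, -12.7, -4.2, 0, 4]

```text
clock: 24.4
position: [0.5676, -0.3596, 0.1339]
ee_rot: [2.72, 1.556, 0.018]
force: [0.4, -0.8, -0.8]
width: 0.502
```

```bash
python3 - <<'E'
from h import *
st(.569,-.360,-32,.049)
im,_=save('side','s10')
cv2.imwrite('pics/s10c.png',cv2.resize(im[90:210,260:420,::-1],None,fx=4,fy=4,interpolation=2))
E
```

```text
t 24.40 tip [ 0.5686 -0.3597  0.0684] jaw -30.5 tilt -1.000 w 0.0461 F [ 0.4 -0.8 -0.8] j7 0.37
d cm [ 0.04 -0.03 -1.94] spin -0.027
```

View pics/s10c.png

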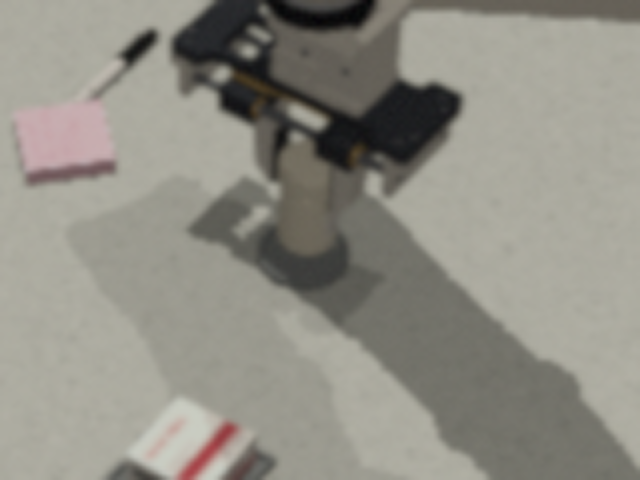

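The jar hangs over the round nest, centred to within a few mm (jar base (306,245), nest (305,258) in the crop). Lowering to contact.

Request:
carry_out:
  plan:
    - [0, 0, -0.8, 0, 4]
    - [0, 0, -1.4, 0, 4]
    - [0, 0, -1.7, 0, 4]
    - [0, 0, -1.9, 0, 4]
    - [0, 0, -2, 0, 4]
    - [0, 0, -2, 0, 4]

```text
clock: 25.05
position: [0.568, -0.3599, 0.1143]
ee_rot: [2.719, 1.555, 0.018]
force: [0.2, 0.7, 0.2]
width: 0.503
```

```bash
python3 - <<'E'
from h import *
st()
E
```

```text
t 25.05 tip [ 0.5689 -0.36    0.0488] jaw -30.5 tilt -1.000 w 0.0462 F [0.2 0.7 0.2] j7 0.38
```

Request:
carry_out:
  plan:
    - [0, 0, -0.1, 0, 4]
    - [0, 0, -0.15, 0, 4]
    - [0, 0, -0.15, 0, 4]

```text
clock: 25.35
position: [0.5682, -0.3602, 0.1137]
ee_rot: [2.718, 1.555, 0.02]
force: [-1.6, 0.8, 5.9]
width: 0.503
```

```bash
python3 - <<'E'
from h import *
st()
E
```

```text
t 25.35 tip [ 0.5693 -0.3604  0.0482] jaw -30.5 tilt -1.000 w 0.0461 F [-1.6  0.8  5.9] j7 0.38
```

Contact. Releasing, rising clear and drawing back.

Request:
carry_out:
  plan:
    - [0, 0, 0, 0, 5]
    - [0, 0, 0, 0, 6]
    - [0, 0, 0, 0, 7]
    - [0, 0, 0, 0, 7]
    - [0, 0, 1, 0, 7]
    - [0, 0, 4, 0, 7]
    - [0, 0, 8, 0, 7]
    - [0, 0, 12, 0, 7]
    - [-3, 2, 13, 0, 7]
    - [-6, 4, 13, 0, 7]
    - [-9, 6, 13, 0, 7]
    - [-12, 8, 13, 0, 7]
    - [-15, 10, 13, 0, 7]
    - [-17, 11, 13, 0, 7]
    - [-17, 11, 13, 0, 7]
    - [-17, 11, 13, 0, 7]
    - [-17, 11, 13, 0, 7]

```text
clock: 27.05
position: [0.3993, -0.2508, 0.2443]
ee_rot: [2.717, 1.554, 0.021]
force: [-0.8, 0.8, -0.3]
width: 0.766
```

```bash
python3 - <<'E'
from h import *
st()
im,d=save('top','t11'); C=cloud('top',d); s,_=save('side','s11')
K,R,t=cal('top')
for n,x,y,w,sp in (('carton',.643,.129,.044,40),('slip',.629,-.149,.033,30),('label',.575,.374,.069,25),('jar',.569,-.36,.075,25),('timer',.5938,.0101,.022,30),('cup',.7901,.0022,.07,30)):
    q=K@(R@np.array([x,y,w])+t); u,v=(q[:2]/q[2]).round().astype(int)
    c=C[v-sp:v+sp,u-sp:u+sp]; m=(abs(c[...,2]-w)<.008).astype(np.uint8); cs,_=cv2.findContours(m,0,2); cc=max(cs,key=cv2.contourArea)[:,0]
    P=np.array([ray('top',a+u-sp,b+v-sp,w)[:2] for a,b in cc],np.float32); (cx,cy),sz,a=cv2.minAreaRect(P)
    z=c[m>0]; A=np.c_[z[:,:2],np.ones(len(z))]; f=np.linalg.lstsq(A,z[:,2],rcond=None)[0]
    print(n,np.round((cx,cy),4),np.round(sz,4),round(a,1),'z',np.median(z[:,2]).round(4),'tilt deg',np.degrees(np.hypot(*f[:2])).round(1))
a=cv2.resize(im[140:340,150:490],None,fx=2.2,fy=2.2)
cv2.imwrite('pics/f1.png',a[...,::-1]); cv2.imwrite('pics/f2.png',cv2.resize(s[100:440,220:440,::-1],None,fx=1.7,fy=1.7))
E
```

```text
t 27.05 tip [ 0.4004 -0.251   0.1788] jaw -30.5 tilt -1.000 w 0.0703 F [-0.8  0.8 -0.3] j7 0.19
carton [0.6419 0.1274] [0.0541 0.0945] 12.4 z 0.045 tilt deg 0.6
slip [ 0.6271 -0.149 ] [0.0616 0.064 ] 63.0 z 0.0341 tilt deg 0.4
label [0.5746 0.3722] [0.0347 0.0415] 7.2 z 0.0707 tilt deg 2.5
jar [ 0.5663 -0.3598] [0.0448 0.0458] 88.3 z 0.0755 tilt deg 1.8
timer [0.5939 0.0102] [0.0617 0.0674] 12.4 z 0.0213 tilt deg 0.6
cup [0.7895 0.0015] [0.0666 0.0621] 0.3 z 0.0694 tilt deg 2.6
```

View pics/f1.png

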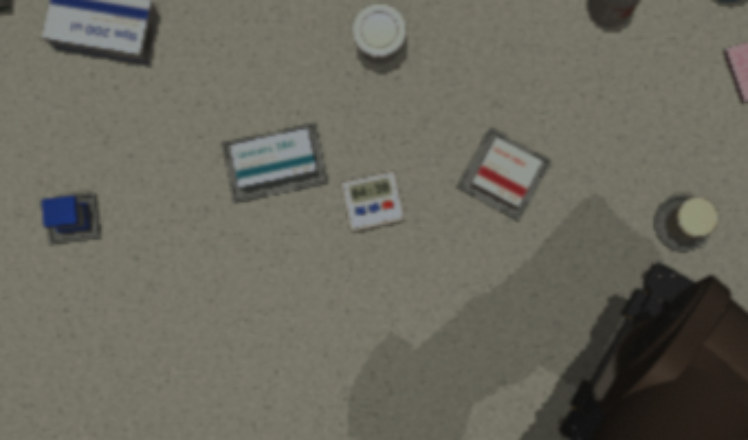

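View pics/f2.png

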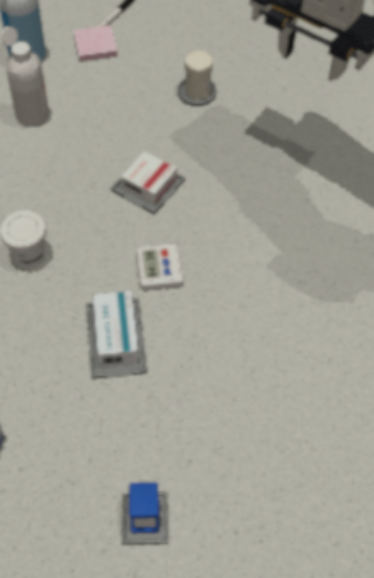

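All four supplies sit in their nests in both views, with top heights as expected. The timer and cup have not moved and the arm is clear, so I'm handing in.

```bash
python3 -c "
from cell import arm
print(arm.sign_off())"
```

```text
the job is handed in; nothing more can be done
None
```

All four supplies are in their matching nests, placed in the order carton, slip box, label box, jar, and the job was handed in at about 27 s. I lowered each until it met the nest floor, then released it.

My last check, from both cameras with the arm clear:

| Item | Top height measured | Top height expected | Centre within |
|---|---|---|---|
| Carton | 45 mm | 44 mm | 2 mm of nest centre |
| Slip box | 34 mm | 33 mm | 2 mm of nest centre |
| Label box | 71 mm | 69 mm | 2 mm of nest centre |
| Jar | 75.5 mm | 75 mm | 3 mm of nest centre |

- **Heights:** the 1–2 mm excess is about the depth bias seen on the table and the boxes at the start.
- **Timer and cup:** both read within 1 mm of where they started.
- **Tilt and angle readings:** fitted tilts were 0.4–2.6°. The untouched cup gave the largest, so I take these as noise. The slip box's angle read 63° against 60.5° for its nest; it still lies well inside the lip.
- **Contact force:** the largest I read was about 15 N, when the carton met its nest floor.

I viewed 14 pictures, slightly over the planned 12 but within the limit of 16.

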